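# Make up two castor-wheel sets on their stub axles

### The arm

A 6-joint arm with a two-finger parallel gripper is mounted at the origin on the work surface. World frame = base frame: x ahead of the robot, y to its left, z up, the work surface at z = 0. Lengths are in mm, angles in rad, forces in N, time in s.
With the tool pointing down it reaches from about 375 to 825 mm from the base axis. Payload 5.5 kg.
Tool frame: the origin (TCP) lies between the finger pads; the fingertips stand manip.nose_length ahead of it and the grasp point (between the pads) lies 6 mm ahead of it (manip.nose_length is the distance from the TCP to the fingertips, in mm); z points along the fingers, y is the line along which they close (so a half turn about z gives the same grasp; the last joint's range is limited). The gripper opens to 85 mm and grips with 20 to 120 N. Pads are 22 mm wide; open, the fingers measure 114 mm over their backs; the gripper's body (76 mm by 85 mm) begins 54 mm behind the grasp point. The pads swing forward as they close: fully open they stand 13 mm farther back than shut.
Start: joints at [1.16, 0.314, -0.047, 1.21, 0, 1.571], TCP at [239.602, 550.078, 256.299] pointing down, gripper open.
Joint ranges: [-2.67, 2.67], [-0.69, 1.73], [-1.03, 1.25], [-2.08, 2.16], [-1.42, 1.45], [-3.14, 3.14]. Speed limits (rad/s): [2.39, 2.39, 3.01, 3.14, 3.14, 3.14].

### API

Orientations are given as [roll, pitch, yaw] about the fixed x, y, z axes, in that order (R = Rz(yaw) Ry(pitch) Rx(roll)).
In Python, from station import get_state, eyes, workorder, models, manip gives the robot as it stands.
- The arm moves only by the tool step_arm, never from a script. Its argument "targets" is a list of rows, each a list of 5 numbers: the finger opening in mm, from 0 to 85.4, then the shift along the tool's x, y, z in mm, then the turn about the tool's z in rad. In form: [[grip, dx, dy, dz, spin], ...]. A call has 1 to 8 rows; each row is the pose to reach, as a shift and turn from the pose commanded when the call began, along the tool's axes at that moment; what a row does not reach only later rows make up. A row lasts 1/10 s, in which the tool goes at most 50 mm and 8.59 degrees, less where a joint would pass 70% of its speed; a pose out of reach is approached as far as the arm can. A call with a gripper value outside its range is refused whole. The fingers move at their own pace and stop on an object; "squeeze" is the grip in N (left out, the last holds). Time passes only in rows, so rows that repeat a pose let the fingers close. It gives the time, the measured TCP pose, the force, the opening and the grip force at its end, in the units of the state.
- get_state(): the state, without advancing time (a new reading comes with each control period).
- eyes.capture(name): name is "side" or "top"; returns a dict with "img" (400x640x3 uint8, red, green, blue), "intrinsics" (3x3 intrinsics, pixels), "rvec" (rotation vector, rad) and "tvec" (3), from world to camera coordinates, as OpenCV has them. Camera axes: x right, y down, z forward; pixel columns grow to the right and rows downward; lengths in mm; the calibration is good to about 2 mm. A picture is of the moment at which its call begins. There is no depth.
- workorder.job_done(): hands the job in; it is judged then, once.
Trained networks look in a picture, given as the dict that the camera call returned (one of the last four; its "shot" number tells which), for a name from the list of things; names that differ only in an ending like _2 or _b are one class to them, and where a whole thing is asked for, a point or a joint stands for the part that bears it (a point fixed in the world has none). Each returns a list of dicts, best first, with "confidence" (0 to 1); they miss things now and then, are a little off and sometimes report something else, mostly with a low value. They report only what shows in the picture. A call takes as long as a camera call.
- models.recognise(target, picture): "bbox" ([left, top, right, bottom] in pixels, round what is visible of it).
The state is a dict: "t": time; "joints": joint angles; "dq": joint speeds; "tau": joint torques, N m; "ee_pos": TCP position; "ee_rot": TCP orientation; "force": force on the tool from outside, world axes, zero at the start; "ft_torque": the same for the moment, N m; "finger_gap": finger opening in mm; "finger_force": force on a finger pad.
Only numpy, scipy, OpenCV 4.12 (cv2) and the standard library are available. Lean on these libraries where they do the work, as an engineer would, in place of code of your own. Each camera call takes 0.05 s, during which the arm holds its last target. There are 200 camera calls.

### The job

Make up the two wheel sets on the upright stub axles. On the axle with the round orange base thread the yellow-hubbed wheel first, then the white spacer, then the red-hubbed wheel on top; on the axle with the square blue base thread the blue-hubbed wheel, then the brass collar on top of it. Each part must sit flat, fully down on what is below it; leave the spare green-hubbed wheel where it lies.

Things in the scene. Friction and masses are not known exactly. Their poses are not given: they have to be found in the camera images.
- wheel_yellow_centre (a point): castor wheel lying flat: black tyre, yellow hub, 60 mm diameter, 24 mm thick, with a 22 mm through bore; point at its centre, 12 mm above its underside, z along the bore. Bottom of the orange set.
- wheel_red_centre (a point): castor wheel lying flat: black tyre, red hub, 60 mm diameter, 24 mm thick, with a 22 mm through bore; point at its centre, 12 mm above its underside, z along the bore. Top of the orange set; there the axle end stays 10 mm below its upper face.
- wheel_blue_centre (a point): castor wheel lying flat: black tyre, blue hub, 60 mm diameter, 24 mm thick, with a 22 mm through bore; point at its centre, 12 mm above its underside, z along the bore. Bottom of the blue set.
- wheel_green_centre (a point): castor wheel lying flat: black tyre, green hub, 60 mm diameter, 24 mm thick, with a 22 mm through bore; point at its centre, 12 mm above its underside, z along the bore. The spare: not to be moved.
- spacer_centre (a point): white plastic spacer ring lying flat: 34 mm diameter, 20 mm high, 22 mm through bore; point at its centre, 10 mm above its underside, z along the bore
- collar_centre (a point): brass collar ring lying flat: 44 mm diameter, 18 mm high, 22 mm through bore; point at its centre, 9 mm above its underside, z along the bore
- stand_orange: round orange base, 90 mm diameter, 12 mm thick, fixed to the bench, with a bare steel stub axle standing upright at its centre: 14 mm diameter, rising 58 mm above the base's top (to 70 mm above the bench), its last 6 mm tapering to 8 mm diameter. Origin at the centre of the base's underside on the bench (z = 0), z up along the axle.
- stand_blue: square blue base, 90 x 90 mm, 12 mm thick, fixed to the bench, with a bare steel stub axle standing upright at its centre: 14 mm diameter, rising 58 mm above the base's top (to 70 mm above the bench), its last 6 mm tapering to 8 mm diameter. Origin at the centre of the base's underside on the bench (z = 0), z up along the axle.

How it is judged (in metres and radians):
At the end, for the whole second after the job is handed in: Orange stand, from the base up: yellow wheel, white spacer, red wheel; blue stand: blue wheel, brass collar. Each centre within 8 mm of the axle and 4 mm of its seated height, tilted under 0.1 rad, under 0.02 m/s; the green wheel within 30 mm of its start (horizontal distance between each of wheel_yellow_centre, spacer_centre, wheel_red_centre and stand_orange below 0.008 m and z of wheel_yellow_centre in the frame of stand_orange between 0.02 and 0.028 m and angle between each of wheel_yellow_centre, spacer_centre, wheel_red_centre, wheel_blue_centre, collar_centre's own z axis and vertical below 0.1 rad and linear speed of each of wheel_yellow, spacer, wheel_red, wheel_blue, collar below 0.02 m/s and z of spacer_centre in the frame of stand_orange between 0.042 and 0.05 m and z of wheel_red_centre in the frame of stand_orange between 0.064 and 0.072 m and horizontal distance between each of wheel_blue_centre, collar_centre and stand_blue below 0.008 m and z of wheel_blue_centre in the frame of stand_blue between 0.02 and 0.028 m and z of collar_centre in the frame of stand_blue between 0.041 and 0.049 m and distance of wheel_green_centre from where it was at the start of the episode below 0.03 m); the robot touches nothing.
It fails at once if the spare green-hubbed wheel is moved by more than 30 mm (distance of wheel_green_centre from where it was at the start of the episode above 0.03 m).
It also fails if it takes over 136 s, if anything falls off the work surface, if the arm or the gripper's body presses on something with over 40 N, if the wrist force passes 120 N, or if a joint passes its speed limit or range.

## Working session

There is one attempt and no reset: what is moved stays moved. The work goes in short steps, Python scripts to look and compute and a tool call to move; the robot and the scene stay as the last step left them, time stands still between calls to the robot, and variables do not carry over. Pictures are saved under pics/ and viewed, at most 14 in all, crops included, and the job is handed in when it is done.

Besides the shell and the picture viewer there is one more tool, called after "Call:" as a command line: name --pt "numbers of a row" for each row, then --argument value for the rest. step_arm: Moves the arm, as the interface text tells. Its arguments: {"type":"object","properties":{"targets":{"type":"array","items":{"type":"array","items":{"type":"number"}}},"squeeze":{"type":"number"}},"required":["targets"]}

```bash
mkdir -p pics
cat > h.py <<'E'
import numpy as np, cv2
from station import get_state, eyes, workorder, models, manip
def cam(p): 
    R=cv2.Rodrigues(np.array(p["rvec"],float))[0]; return np.array(p["intrinsics"],float),R,np.array(p["tvec"],float).ravel()
def ray(p,u,v,z):
    K,R,t=cam(p); d=R.T@np.linalg.solve(K,[u,v,1.]); c=-R.T@t; return c+d*(z-c[2])/d[2]
def proj(p,X):
    K,R,t=cam(p); x=K@(R@np.array(X,float)+t); return x[:2]/x[2]
E
python3 - <<'E'
from h import *
print(manip.nose_length, get_state())
names=["wheel_yellow_centre","wheel_red_centre","wheel_blue_centre","wheel_green_centre","spacer_centre","collar_centre","stand_orange","stand_blue"]
H=[12,12,12,12,10,9,6,6]
for c in ("top","side"):
    p=eyes.capture(c); cv2.imwrite(f"pics/{c}0.png",p["img"][:,:,::-1])
    K,R,t=cam(p); print(c,(-R.T@t).round(),R.round(2).tolist(),K[0,0])
    for n,h in zip(names,H):
        for d in models.recognise(n,p)[:2]:
            b=d["bbox"]; print(n,round(d["confidence"],2),np.round(b),ray(p,(b[0]+b[2])/2,(b[1]+b[3])/2,h).round(1))
E
```

```text
25.0 {'t': 0.0, 'joints': array([ 1.15995873e+00,  3.14211062e-01, -4.80062865e-02,  1.21017470e+00,
       -2.33572154e-07,  1.57080834e+00]), 'dq': array([ 5.01165504e-04,  4.14715097e-05, -4.68345523e-04,  2.34108957e-04,
       -1.77343596e-03, -1.40665368e-03]), 'tau': array([ 1.09736640e-03, -5.39591610e+01,  3.39748621e+01,  1.93110737e-02,
        1.35123578e-04,  3.15130130e-06]), 'ee_pos': array([239.43191588, 549.62530783, 255.4753861 ]), 'ee_rot': array([-3.13999693e+00,  2.52741019e-07,  2.73074304e+00]), 'force': array([-0.93494637, -0.78583607, -0.21509339]), 'ft_torque': array([ 0.01114723, -0.00323304,  0.06052122]), 'finger_force': 0.0, 'finger_gap': 85.03191642137512}
top [ 391.   10. 1147.] [[-0.0, -1.0, 0.02], [-0.99, 0.0, -0.1], [0.1, -0.02, -0.99]] 506.8152471576419
wheel_yellow_centre 0.55 [362. 132. 391. 154.] [ 631.2 -147.2   12. ]
wheel_red_centre 0.6 [177. 239. 205. 266.] [384.2 269.2  12. ]
wheel_blue_centre 0.94 [259. 203. 289. 230.] [464.   86.1  12. ]
wheel_green_centre 0.62 [132. 168. 161. 198.] [540.5 372.1  12. ]
wheel_green_centre 0.52 [260. 205. 2
[... 201 characters left out ...]
-383.9    6. ]
side [   6. -666.  814.] [[0.78, -0.63, -0.01], [-0.43, -0.52, -0.74], [0.46, 0.58, -0.67]] 412.6988552521542
wheel_yellow_centre 0.88 [368. 212. 392. 232.] [ 630.5 -142.7   12. ]
wheel_red_centre 0.62 [215. 177. 237. 198.] [377.1 256.5  12. ]
wheel_blue_centre 0.91 [268. 192. 292. 215.] [461.9  93.9  12. ]
wheel_green_centre 0.7 [245. 147. 260. 158.] [536.9 360.   12. ]
wheel_green_centre 0.44 [216. 177. 236. 199.] [375.8 254.5  12. ]
collar_centre 0.74 [335. 286. 356. 310.] [ 394.1 -264.9    9. ]
stand_orange 0.57 [302. 224. 333. 254.] [461.6 -77.7   6. ]
stand_blue 0.92 [403. 281. 451. 324.] [ 532.5 -392.3    6. ]
stand_blue 0.26 [336. 288. 356. 309.] [ 396.  -264.6    6. ]
```

Run:
```python
import cv2
a=cv2.imread("pics/top0.png");cv2.imwrite("pics/top0c.png",cv2.resize(a[110:290,120:520],None,fx=2,fy=2,interpolation=cv2.INTER_CUBIC))
a=cv2.imread("pics/side0.png");cv2.imwrite("pics/side0c.png",cv2.resize(a[120:345,195:475],None,fx=2.6,fy=2.6,interpolation=cv2.INTER_CUBIC))
```

```text
(no output)
```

View pics/top0c.png

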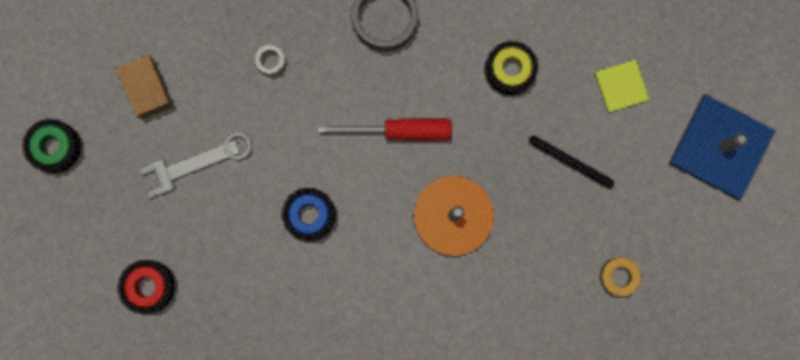

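View pics/side0c.png

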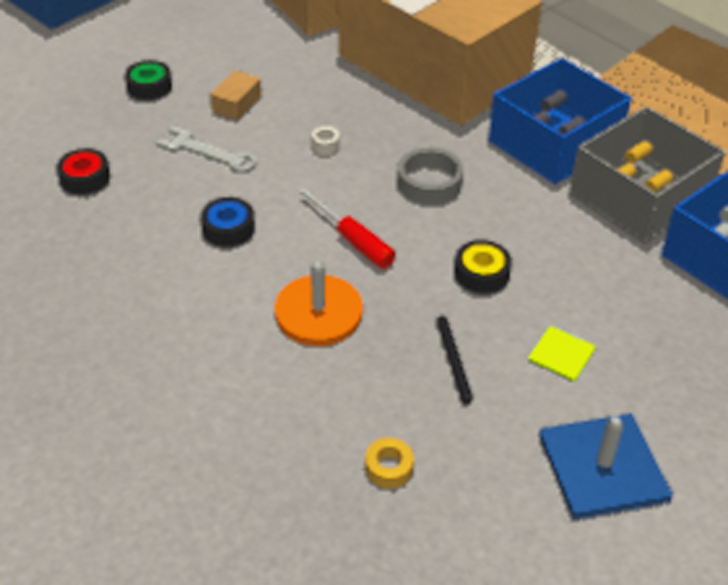

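The top view shows, in full-image pixels, red (193,253), blue (275,217), yellow (376,143), green (146,183), spacer (255,140), collar (430,248), orange base (347,218) and blue base (481,183). The side view agrees. The networks' boxes match these spots, and next I'll get tighter positions from colour.

```bash
cat >> h.py <<'E'
RNG={"yellow":((24,150,90),(33,255,255)),"red":((172,150,70),(4,255,255)),"blue":((104,120,60),(118,255,255)),
"spacer":((0,0,135),(180,45,255)),"collar":((14,120,80),(22,255,255)),"orange":((8,200,100),(15,255,255))}
def blob(p,name,X,r):
    """hull centroid of the colour blob nearest to the expected world point X, within r pixels"""
    u,v=proj(p,X); hsv=cv2.cvtColor(p["img"],cv2.COLOR_RGB2HSV); lo,hi=RNG[name]
    if lo[0]>hi[0]: m=cv2.inRange(hsv,lo,(180,)+hi[1:])|cv2.inRange(hsv,(0,)+lo[1:],hi)
    else: m=cv2.inRange(hsv,lo,hi)
    k=np.zeros_like(m); cv2.circle(k,(int(u),int(v)),r,255,-1); m&=k
    pts=cv2.findNonZero(m)
    if pts is None: return None
    h=cv2.convexHull(pts); M=cv2.moments(h)
    if M["m00"]==0: return None
    c=M["m10"]/M["m00"],M["m01"]/M["m00"]
    return np.array(c),len(pts),ray(p,*c,X[2])
E
python3 - <<'E'
from h import *
E={"yellow":(631,-147,24,18),"red":(382,263,24,18),"blue":(463,88,24,18),"spacer":(642,132,20,14),"collar":(393,-265,18,16),"orange":(463,-75,12,32)}
for c in ("top","side"):
    p=eyes.capture(c)
    for n,(x,y,z,r) in E.items():
        b=blob(p,n,(x,y,z),r); print(c,n,None if b is None else (b[0].round(1),b[1],b[2].round(1)))
    b=blob(p,"blue",(536,-388,12),40); print(c,"bluestand",b[0].round(1),b[1],b[2].round(1))
E
```

```text
top yellow (array([375.7, 142.7]), 223, array([ 629.5, -143.2,   24. ]))
top red (array([191.9, 253. ]), 266, array([383.5, 264.4,  24. ]))
top blue (array([273.7, 216.5]), 245, array([463.1,  85.9,  24. ]))
top spacer (array([254.1, 138.8]), 92, array([639.1, 131.2,  20. ]))
top collar (array([429.9, 248. ]), 229, array([ 392.7, -261.3,   18. ]))
top orange (array([349.8, 221.3]), 6, array([452.8, -83.8,  12. ]))
top bluestand [480.8 183. ] 1403 [ 539.3 -382.6   12. ]
side yellow (array([380.5, 219.1]), 169, array([ 629.6, -143.6,   24. ]))
side red (array([226.1, 182.6]), 122, array([383.9, 264.1,  24. ]))
side blue (array([281.8, 202. ]), 141, array([463. ,  85.1,  24. ]))
side spacer (array([320., 170.]), 586, array([643.3, 134.6,  20. ]))
side collar (array([344.3, 297.5]), 251, array([ 389.1, -267.3,   18. ]))
side orange (array([317.1, 238.9]), 633, array([458.1, -81.7,  12. ]))
side bluestand [427.  298.8] 1209 [ 535.7 -387.3   12. ]
```

Call:
step_arm --pt "85 0 0 0 0.15" --pt "85 0 0 0 0.3" --pt "85 0 0 0 0.45" --pt "85 0 0 0 0.6" --pt "85 0 0 0 0.75" --pt "85 0 0 0 0.9" --pt "85 0 0 0 1.05" --pt "85 0 0 0 1.16" --squeeze 60

```text
t: 1.8
ee_pos: [239.6, 550.1, 256.3]
ee_rot: [3.142, 0.0, 1.565]
force: [-0.9, 0.4, -0.1]
finger_gap: 85.0
finger_force: 0.0
```

Call:
step_arm --pt "85 -350 195 0 0" --pt "85 -350 195 0 0" --pt "85 -350 195 0 0" --pt "85 -350 195 0 0" --pt "85 -350 195 0 0" --pt "85 -350 195 0 0" --pt "85 -350 195 0 0" --pt "85 -350 195 0 0"

```text
t: 2.6
ee_pos: [435.0, 198.8, 256.6]
ee_rot: [3.141, -0.0, 1.571]
force: [1.0, -0.5, 0.7]
finger_gap: 85.1
finger_force: 0.0
```

Call:
step_arm --pt "85 -343.5 195 0 0" --pt "85 -343.5 195 0 0" --pt "85 -343.5 195 0 0" --pt "85 -343.5 195 0 0" --pt "85 -343.5 195 0 0" --pt "85 -343.5 195 0 0" --pt "85 -343.5 195 0 0" --pt "85 -343.5 195 0 0"

```text
t: 3.4
ee_pos: [630.2, -145.3, 256.3]
ee_rot: [3.141, 0.0, 1.57]
force: [0.6, 2.0, 0.2]
finger_gap: 84.8
finger_force: 0.0
```

Run:
```python
from h import *
RNG["orange"]=((5,150,60),(16,255,255))
print(get_state()["ee_pos"])
for c in ("top","side"):
    p=eyes.capture(c); cv2.imwrite(f"pics/{c}1.png",p["img"][:,:,::-1])
    for n,X,r in (("orange",(460,-80,12),34),("blue",(538,-385,12),40)):
        u,v=proj(p,X); b=blob(p,n,X,r); print(c,n,b[0].round(1),b[1],b[2].round(1))
    a=p["img"][:,:,::-1]
    o=[]
    for X in ((460,-80,40),(538,-385,40)):
        u,v=proj(p,X).astype(int); o.append(cv2.resize(a[v-35:v+35,u-35:u+35],None,fx=5,fy=5,interpolation=cv2.INTER_CUBIC)); print(u-35,v-35)
    cv2.imwrite(f"pics/{c}1c.png",np.hstack(o))
a=cv2.imread("pics/top1c.png");b=cv2.imread("pics/side1c.png")
cv2.imwrite("pics/m1.png",cv2.resize(np.vstack([a,b]),(600,600)))
```

```text
[ 630.17251629 -145.26668163  256.31521239]
top orange [344.2 217. ] 986 [462.4 -71.3  12. ]Traceback (most recent call last):
  File "<stdin>", line 7, in <module>
TypeError: 'NoneType' object is not subscriptable
```

Call:
step_arm --pt "85 0 0 50 0" --pt "85 0 0 100 0" --pt "85 0 0 150 0" --pt "85 0 0 190 0" --pt "85 0 0 215 0" --pt "85 0 0 227 0" --pt "85 0 0 227 0"

```text
t: 4.15
ee_pos: [628.0, -142.4, 27.7]
ee_rot: [-3.139, -0.001, 1.571]
force: [-0.4, 0.3, -0.2]
finger_gap: 85.1
finger_force: 0.0
```

Call:
step_arm --pt "50 0 0 0 0" --pt "50 0 0 0 0" --pt "50 0 0 0 0" --pt "50 0 0 0 0" --pt "50 0 0 0 0" --pt "50 0 0 0 0"

```text
t: 4.75
ee_pos: [631.2, -143.2, 32.1]
ee_rot: [3.137, 0.001, 1.571]
force: [-0.7, 0.2, 6.7]
finger_gap: 57.0
finger_force: 64.5
```

Run:
```python
from h import *
RNG["orange"]=((5,150,60),(16,255,255))
s=get_state(); print(s["ee_pos"],s["finger_gap"],s["finger_force"],s["force"])
a=[]
for c in ("top","side"):
    p=eyes.capture(c)
    for n,X,r in (("orange",(462,-73,12),34),("blue",(538,-385,12),40)):
        u,v=proj(p,X); b=blob(p,n,X,r); print(c,n,b and (b[0].round(1),b[1],b[2].round(1)))
    o=[]
    for X in ((462,-73,40),(538,-385,40),(630,-145,25)):
        u,v=proj(p,X).astype(int); o.append(cv2.resize(p["img"][v-26:v+26,u-26:u+26,::-1],None,fx=5,fy=5,interpolation=cv2.INTER_CUBIC)); print(u-26,v-26)
    a.append(np.hstack(o))
cv2.imwrite("pics/m1.png",np.vstack(a))
```

```text
[ 631.16106135 -143.20890877   32.12271216] 57.00467177353938 64.45194449275732 [-0.6607383   0.15472769  6.67718671]
top orange (array([339.3, 216.1]), 634, array([464.5, -60.4,  12. ]))
top blue (array([484.3, 182.1]), 1037, array([ 541.3, -390.7,   12. ]))
319 190
460 155
350 116
side orange (array([317.2, 238.8]), 659, array([458.3, -81.5,  12. ]))
side blue (array([426.9, 298.8]), 1209, array([ 535.5, -387.1,   12. ]))
290 202
402 264
355 193
```

View pics/m1.png

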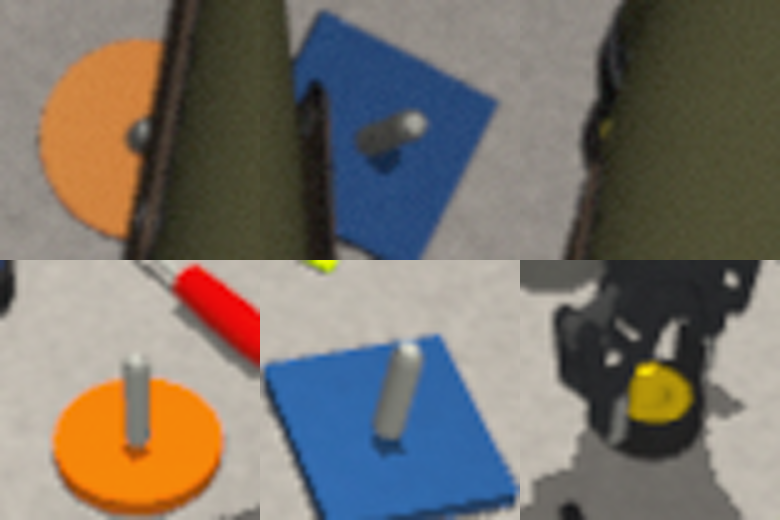

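In the side view the yellow wheel is between the fingers. The orange axle tip is at (317,221) and its foot at (317,238). The blue axle tip is at (431.6,281) with its foot at (427,299), and in the top view the blue tip is at (491,179).

Run:
```python
from h import *
t=eyes.capture("top"); s=eyes.capture("side")
for n,p,u,v,z in (("o tip",s,317,221.8,69),("o foot",s,317.4,238,12),("b tip",s,431.4,281.5,69),("b foot",s,427.4,299.3,12),("b tip top",t,491,179.4,70),("o tip top",t,349,216,70)):
    print(n,ray(p,u,v,z).round(1))
for X in ((461,-75,12),(536,-384,12)): print(proj(t,X),proj(s,X))
print(get_state()["ee_pos"])
a=cv2.imread("pics/top0.png")[:,:,::-1]; t=dict(t); t["img"]=a.copy()
RNG["orange"]=((5,150,60),(16,255,255))
b=blob(t,"orange",(462,-73,12),34); print(b)
```

```text
o tip [462.7 -77.   69. ]
o foot [460.7 -79.7  12. ]
b tip [ 540.5 -383.7   69. ]
b foot [ 535.3 -388.8   12. ]
b tip top [ 539.4 -385.    70. ]
o tip top [460.9 -77.4  70. ]
[345.85402591 217.64815503] [316.39367899 236.93864503]
[481.43582266 184.38744735] [425.99846162 297.77164379]
[ 631.15818053 -143.26587326   32.1412525 ]
(array([346.50625711, 217.54948805]), 1154, array([461.21869859, -76.46747357,  12.        ]))
```

Call:
step_arm --pt "50 0 0 -40 0" --pt "50 0 0 -80 0" --pt "50 0 0 -120 0" --pt "50 0 0 -120 0"

```text
t: 5.35
ee_pos: [633.8, -143.9, 157.5]
ee_rot: [3.129, 0.003, 1.571]
force: [1.8, 0.0, -0.7]
finger_gap: 57.4
finger_force: 65.2
```

Call:
step_arm --pt "50 0 0 0 0" --pt "50 0 0 0 0"

```text
t: 5.55
ee_pos: [628.5, -142.7, 148.6]
ee_rot: [-3.14, -0.0, 1.571]
force: [-0.4, -0.1, -2.1]
finger_gap: 56.8
finger_force: 65.1
```

Run:
```python
from h import *
s=get_state(); print(s["ee_pos"],s["ee_rot"],s["force"],s["finger_gap"])
p=eyes.capture("side"); u,v=proj(p,(631,-143,140)).astype(int)
cv2.imwrite("pics/g1.png",cv2.resize(p["img"][v-40:v+40,u-50:u+50,::-1],None,fx=5,fy=5,interpolation=cv2.INTER_CUBIC)); print(u-50,v-40)
```

```text
[ 628.5417647  -142.66957028  148.57549467] [-3.14038576e+00 -2.95786699e-04  1.57079616e+00] [-0.40115649 -0.10842178 -2.12453844] 56.84949459781934
334 146
```

View pics/g1.png

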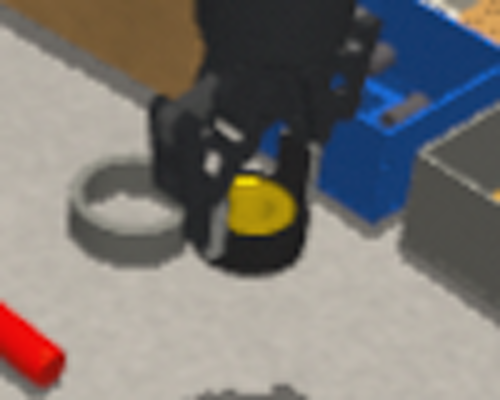

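Call:
step_arm --pt "50 16 -42 0 0" --pt "50 33 -84 0 0" --pt "50 50 -126 0 0" --pt "50 66.5 -168 0 0" --pt "50 66.5 -168 0 0" --pt "50 66.5 -168 0 0" --pt "50 66.5 -168 0 0" --pt "50 66.5 -168 0 0"

```text
t: 6.4
ee_pos: [462.6, -76.7, 149.2]
ee_rot: [3.141, 0.0, 1.571]
force: [1.3, 0.3, -2.0]
finger_gap: 57.0
finger_force: 65.2
```

Run:
```python
from h import *
s=get_state(); print(s["ee_pos"],s["ee_rot"],s["force"],s["finger_gap"])
p=eyes.capture("side"); b=blob(p,"yellow",(461.5,-77,140),25); print(b, proj(p,(461.5,-77,140)))
u,v=proj(p,(461,-77,110)).astype(int)
cv2.imwrite("pics/g2.png",cv2.resize(p["img"][v-40:v+40,u-50:u+50,::-1],None,fx=5,fy=5,interpolation=cv2.INTER_CUBIC)); print(u-50,v-40)
```

```text
[462.56000923 -76.73853403 149.22006468] [3.14100186e+00 1.50541190e-04 1.57051840e+00] [ 1.28472621  0.26304794 -2.01157699] 57.02858794257624
(array([316.79231568, 201.03946002]), 177, array([463.40791418, -77.11407241, 140.        ])) [316.151193   201.35136832]
266 170
```

View pics/g2.png

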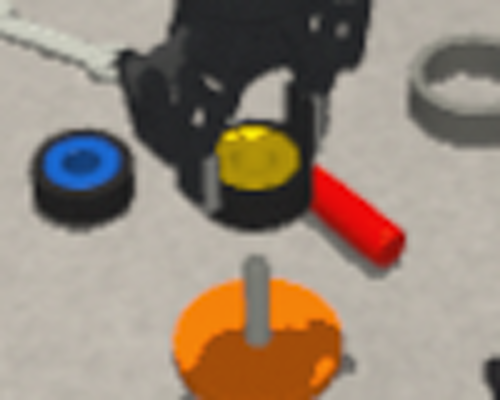

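The wheel hangs level with its hub at (317,201), straight above the axle. Lowering it now.

Call:
step_arm --pt "50 0 0 20 0" --pt "50 0 0 40 0" --pt "50 0 0 55 0" --pt "50 0 0 70 0" --pt "50 0 0 85 0" --pt "50 0 0 95 0" --pt "50 0 0 102 0" --pt "50 0 0 102 0"

```text
t: 7.25
ee_pos: [460.9, -76.4, 46.5]
ee_rot: [-3.14, -0.0, 1.571]
force: [-1.1, -0.8, -1.1]
finger_gap: 56.8
finger_force: 65.2
```

Call:
step_arm --pt "50 0 0 1 0" --pt "50 0 0 2 0" --pt "50 0 0 2 0"

```text
t: 7.55
ee_pos: [461.7, -76.4, 45.7]
ee_rot: [3.141, 0.0, 1.571]
force: [0.0, 0.8, -1.2]
finger_gap: 57.2
finger_force: 65.2
```

Call:
step_arm --pt "82 0 0 0 0" --pt "82 0 0 0 0" --pt "82 0 0 0 0" --pt "82 0 0 -10 0" --pt "82 0 0 -40 0" --pt "82 0 0 -75 0" --pt "82 0 0 -105 0" --pt "82 0 0 -105 0"

```text
t: 8.35
ee_pos: [464.4, -76.9, 155.1]
ee_rot: [3.134, 0.001, 1.571]
force: [0.4, -0.9, 0.5]
finger_gap: 81.9
finger_force: 0.0
```

Call:
step_arm --pt "60 208 177.5 0 0" --pt "60 208 177.5 0 0" --pt "60 208 177.5 0 0" --pt "60 208 177.5 0 0" --pt "60 208 177.5 0 0" --pt "60 208 177.5 0 0" --pt "60 208 177.5 0 0" --pt "60 208 177.5 0 0"

```text
t: 9.15
ee_pos: [638.2, 131.8, 149.5]
ee_rot: [-3.14, 0.001, 1.572]
force: [-0.3, 0.4, -0.1]
finger_gap: 60.1
finger_force: 0.0
```

Run:
```python
from h import *
s=get_state(); print(s["ee_pos"],s["ee_rot"],s["force"],s["finger_gap"])
o=[]
for c in("side","top"):
    p=eyes.capture(c); b=blob(p,"yellow",(461.5,-77,36),18); print(b)
    for X in((461,-77,30),(639,131,50)):
        u,v=proj(p,X).astype(int); print(u-35,v-30)
        o.append(cv2.resize(p["img"][v-30:v+30,u-35:u+35,::-1],None,fx=5,fy=5,interpolation=cv2.INTER_CUBIC))
cv2.imwrite("pics/g3.png",np.vstack([np.hstack(o[:2]),np.hstack(o[2:])]))
```

```text
[638.17598514 131.80710379 149.52824837] [-3.14003152e+00  6.77446195e-04  1.57163682e+00] [-0.32626965  0.40642484 -0.12248485] 60.066328842480914
(array([316.59433962, 231.32809224]), 137, array([460.18073992, -77.52927973,  36.        ]))
281 202
284 133
(array([347.16533333, 217.05866667]), 253, array([460.81035514, -76.09442039,  36.        ]))
312 187
217 105
```

View pics/g3.png

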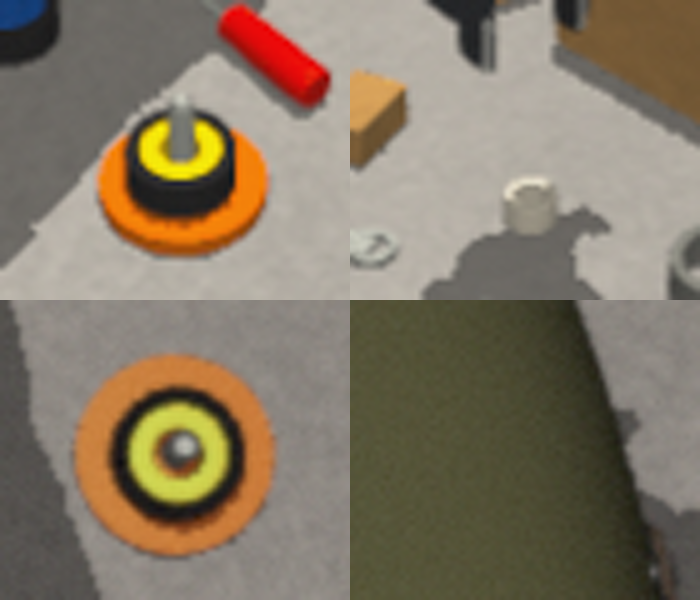

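Yellow is seated on the orange base. The spacer's top rim is at about (320,171.2) in the side view.

Run:
```python
from h import *
p=eyes.capture("side"); print(ray(p,320,171.2,20))
```

```text
[639.42374265 129.84782156  20.        ]
```

Call:
step_arm --pt "60 0 0 50 0" --pt "60 0 0 85 0" --pt "60 0 0 105 0" --pt "60 0 0 118 0" --pt "60 0 0 118 0" --pt "60 0 0 118 0"

```text
t: 9.9
ee_pos: [639.3, 131.3, 33.4]
ee_rot: [3.14, -0.0, 1.57]
force: [0.4, -0.9, -0.4]
finger_gap: 60.1
finger_force: 0.0
```

Call:
step_arm --pt "25 0 0 0 0" --pt "25 0 0 0 0" --pt "25 0 0 0 0" --pt "25 0 0 0 0" --pt "25 0 0 0 0" --pt "25 0 0 0 0" --squeeze 50

```text
t: 10.5
ee_pos: [640.1, 131.9, 34.4]
ee_rot: [3.139, -0.0, 1.571]
force: [-1.1, -0.6, 6.4]
finger_gap: 31.4
finger_force: 49.0
```

Call:
step_arm --pt "25 0 0 -30 0" --pt "25 0 0 -75 0" --pt "25 0 0 -118 0" --pt "25 -40 -34 -118 0" --pt "25 -70 -60 -118 0" --pt "25 -70 -60 -118 0"

```text
t: 11.1
ee_pos: [575.1, 58.7, 151.1]
ee_rot: [-3.139, 0.002, 1.568]
force: [-0.5, 0.8, -1.1]
finger_gap: 31.8
finger_force: 49.7
```

Call:
step_arm --pt "25 -34 -29 0 0" --pt "25 -68 -58 0 0" --pt "25 -102 -87 0 0" --pt "25 -137 -117.5 0 0" --pt "25 -137 -117.5 0 0" --pt "25 -137 -117.5 0 0" --pt "25 -137 -117.5 0 0" --pt "25 -137 -117.5 0 0"

```text
t: 11.9
ee_pos: [462.5, -74.6, 150.6]
ee_rot: [3.141, -0.0, 1.572]
force: [0.0, 0.9, 0.1]
finger_gap: 31.7
finger_force: 49.8
```

Run:
```python
from h import *
s=get_state(); print(s["ee_pos"],s["ee_rot"],s["force"],s["finger_gap"])
p=eyes.capture("side"); b=blob(p,"spacer",(461.5,-77,135),14); print(b, proj(p,(461.5,-77,136)))
u,v=proj(p,(461,-77,110)).astype(int)
cv2.imwrite("pics/g4.png",cv2.resize(p["img"][v-40:v+40,u-50:u+50,::-1],None,fx=5,fy=5,interpolation=cv2.INTER_CUBIC)); print(u-50,v-40)
```

```text
[462.50908951 -74.59668239 150.60460625] [ 3.14050954e+00 -4.19417795e-05  1.57233881e+00] [0.00962201 0.85829787 0.11056563] 31.732682102699798
(array([316.40185719, 202.91226385]), 282, array([461.80632076, -77.45440807, 135.        ])) [316.1803948  202.56702023]
266 170
```

View pics/g4.png

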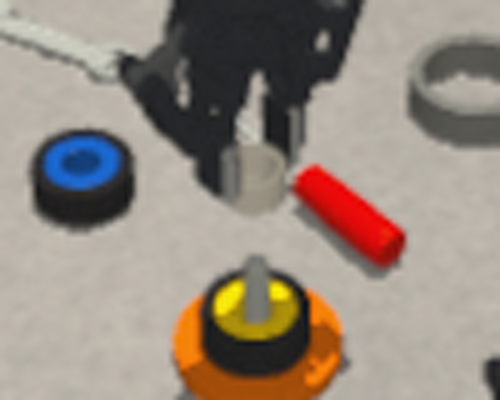

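The spacer is held level above the axle (centred near crop x 256, the axle at 257). Lowering it now.

Call:
step_arm --pt "25 0 0 20 0" --pt "25 0 0 35 0" --pt "25 0 0 50 0" --pt "25 0 0 62 0" --pt "25 0 0 72 0" --pt "25 0 0 78 0" --pt "25 0 0 78 0"

```text
t: 12.65
ee_pos: [460.9, -75.2, 71.6]
ee_rot: [-3.14, -0.0, 1.571]
force: [-0.5, -0.1, 0.9]
finger_gap: 31.4
finger_force: 49.8
```

Call:
step_arm --pt "25 0 0 1 0" --pt "25 0 0 1 0" --pt "25 0 0 1 0"

```text
t: 12.95
ee_pos: [461.7, -75.5, 71.8]
ee_rot: [3.141, 0.0, 1.571]
force: [-0.2, 0.4, -0.1]
finger_gap: 31.3
finger_force: 49.8
```

Call:
step_arm --pt "60 0 0 0 0" --pt "60 0 0 0 0" --pt "60 0 0 0 0" --pt "60 0 0 -15 0" --pt "60 0 0 -45 0" --pt "60 0 0 -79 0" --pt "85 0 0 -79 0" --pt "85 0 0 -79 0"

```text
t: 13.75
ee_pos: [462.1, -75.5, 151.1]
ee_rot: [3.139, 0.0, 1.571]
force: [0.8, -1.0, -0.3]
finger_gap: 84.7
finger_force: 0.0
```

Call:
step_arm --pt "85 170 -39 0 0" --pt "85 170 -39 0 0" --pt "85 170 -39 0 0" --pt "85 170 -39 0 0" --pt "85 340 -78 0 0" --pt "85 340 -78 0 0" --pt "85 340 -78 0 0" --pt "85 340 -78 0 0"

```text
t: 14.55
ee_pos: [381.5, 267.4, 149.1]
ee_rot: [-3.14, -0.0, 1.574]
force: [0.0, -0.5, -0.3]
finger_gap: 84.9
finger_force: 0.0
```

Call:
step_arm --pt "85 0 0 0 0" --pt "85 0 0 0 0" --pt "85 0 0 0 0"

```text
t: 14.85
ee_pos: [382.9, 263.4, 149.5]
ee_rot: [-3.14, 0.001, 1.57]
force: [-0.1, -0.7, -0.7]
finger_gap: 85.2
finger_force: 0.0
```

Run:
```python
from h import *
s=get_state(); print(s["ee_pos"],s["ee_rot"],s["force"],s["finger_gap"])
o=[]
for c in("side","top"):
    p=eyes.capture(c); b=blob(p,"red",(384,264,24),18); print(b)
    for X in((461,-77,50),(384,264,50)):
        u,v=proj(p,X).astype(int); print(u-35,v-30)
        o.append(cv2.resize(p["img"][v-30:v+30,u-35:u+35,::-1],None,fx=5,fy=5,interpolation=cv2.INTER_CUBIC))
cv2.imwrite("pics/g5.png",np.vstack([np.hstack(o[:2]),np.hstack(o[2:])]))
```

```text
[382.86379615 263.39192887 149.49035958] [-3.14028217e+00  1.40493560e-03  1.56987235e+00] [-0.07077221 -0.65277064 -0.66450668] 85.21581177538827
(array([226.0990566 , 182.57704403]), 122, array([383.92685082, 264.05197392,  24.        ]))
281 197
189 145
(array([191.76910017, 252.70005659]), 245, array([384.0418231 , 264.70249438,  24.        ]))
313 186
154 222
```

View pics/g5.png

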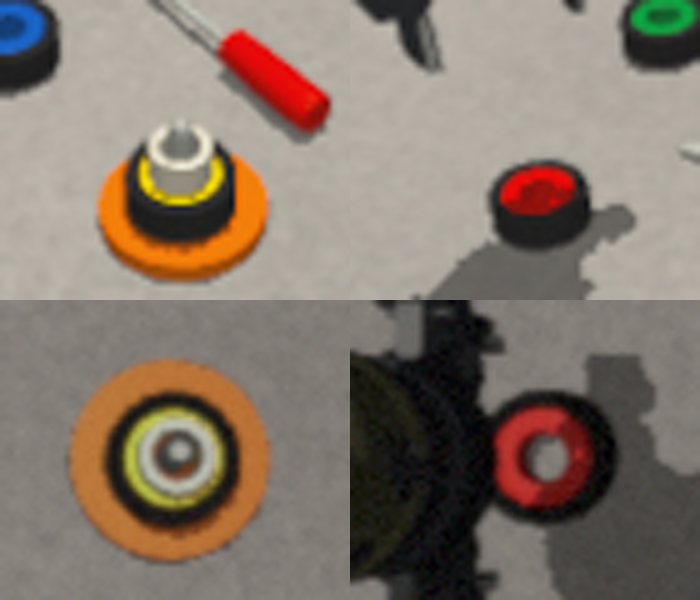

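The spacer is seated around the axle, and red lies at (384,264) as measured. Picking up red.

Call:
step_arm --pt "85 0 0 50 0" --pt "85 0 0 85 0" --pt "85 0 0 105 0" --pt "85 0 0 118 0" --pt "85 0 0 118 0" --pt "85 0 0 118 0"

```text
t: 15.55
ee_pos: [383.6, 264.0, 32.5]
ee_rot: [-3.141, 0.0, 1.569]
force: [-0.0, 0.6, 0.5]
finger_gap: 85.1
finger_force: 0.0
```

Call:
step_arm --pt "50 0 0 0 0" --pt "50 0 0 0 0" --pt "50 0 0 0 0" --pt "50 0 0 0 0" --pt "50 0 0 0 0" --pt "50 0 0 0 0" --squeeze 60

```text
t: 16.15
ee_pos: [384.2, 265.0, 33.8]
ee_rot: [3.14, -0.001, 1.571]
force: [-1.4, -1.0, 8.6]
finger_gap: 56.5
finger_force: 63.3
```

Call:
step_arm --pt "50 0 0 -30 0" --pt "50 0 0 -75 0" --pt "50 0 0 -118 0" --pt "50 -45 10 -118 0" --pt "50 -90 20 -118 0" --pt "50 -130 30 -118 0" --pt "50 -170 39 -118 0" --pt "50 -170 39 -118 0"

```text
t: 16.95
ee_pos: [423.1, 90.9, 151.0]
ee_rot: [3.14, 0.002, 1.565]
force: [-0.1, 0.9, -1.7]
finger_gap: 56.5
finger_force: 65.7
```

Call:
step_arm --pt "50 -45 10 0 0" --pt "50 -90 20 0 0" --pt "50 -130 30 0 0" --pt "50 -171 39 0 0" --pt "50 -171 39 0 0" --pt "50 -171 39 0 0" --pt "50 -171 39 0 0" --pt "50 -171 39 0 0"

```text
t: 17.75
ee_pos: [461.0, -75.0, 150.3]
ee_rot: [-3.141, -0.0, 1.573]
force: [0.0, 0.2, -1.0]
finger_gap: 56.8
finger_force: 65.7
```

Run:
```python
from h import *
s=get_state(); print(s["ee_pos"],s["ee_rot"],s["force"],s["finger_gap"])
p=eyes.capture("side"); b=blob(p,"red",(461.5,-77,142),20); print(b, proj(p,(461.5,-77,142)))
u,v=proj(p,(461,-77,110)).astype(int)
cv2.imwrite("pics/g6.png",cv2.resize(p["img"][v-40:v+40,u-50:u+50,::-1],None,fx=5,fy=5,interpolation=cv2.INTER_CUBIC)); print(u-50,v-40)
```

```text
[460.98943957 -74.99818585 150.32937858] [-3.14134234e+00 -3.57890967e-04  1.57280732e+00] [ 0.04553413  0.1824122  -1.02852755] 56.79941020453368
(array([320.36544075, 203.81436077]), 230, array([462.43247986, -92.16192241, 142.        ])) [316.13653338 200.74109782]
266 170
```

View pics/g6.png

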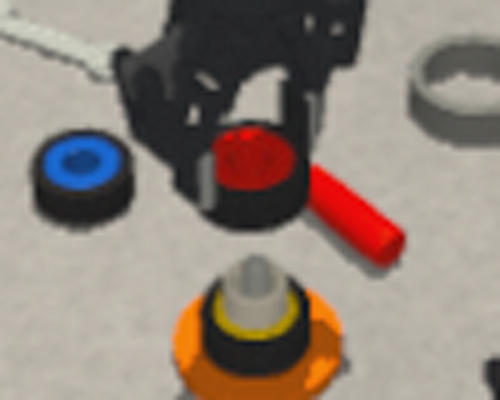

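Red is held level over the axle at crop (253,158), about 1 mm off. Lowering it.

Call:
step_arm --pt "50 -1 0 15 0" --pt "50 -1 0 28 0" --pt "50 -1 0 38 0" --pt "50 -1 0 46 0" --pt "50 -1 0 52 0" --pt "50 -1 0 57 0" --pt "50 -1 0 59 0" --pt "50 -1 0 59 0"

```text
t: 18.6
ee_pos: [461.3, -77.4, 91.2]
ee_rot: [-3.141, -0.0, 1.571]
force: [0.0, 0.7, -1.1]
finger_gap: 56.5
finger_force: 65.7
```

Call:
step_arm --pt "50 0 0 0.5 0" --pt "50 0 0 0.5 0" --pt "50 0 0 0.5 0"

```text
t: 18.9
ee_pos: [461.5, -77.4, 91.0]
ee_rot: [3.141, 0.0, 1.571]
force: [-0.2, 0.0, -1.1]
finger_gap: 56.3
finger_force: 65.7
```

Call:
step_arm --pt "85 0 0 0 0" --pt "85 0 0 0 0" --pt "85 0 0 0 0" --pt "85 0 0 -10 0" --pt "85 0 0 -35 0" --pt "85 0 0 -60 0" --pt "85 0 0 -60 0" --pt "85 0 0 -60 0"

```text
t: 19.7
ee_pos: [462.0, -77.4, 151.7]
ee_rot: [3.14, 0.0, 1.571]
force: [0.8, 0.1, -1.0]
finger_gap: 84.9
finger_force: 0.0
```

Call:
step_arm --pt "85 162.5 1.5 0 0" --pt "85 162.5 1.5 0 0" --pt "85 162.5 1.5 0 0" --pt "85 162.5 1.5 0 0" --pt "85 162.5 1.5 0 0" --pt "85 162.5 1.5 0 0" --pt "85 162.5 1.5 0 0"

```text
t: 20.4
ee_pos: [462.5, 83.8, 150.4]
ee_rot: [-3.141, 0.001, 1.569]
force: [-0.0, 0.3, -0.6]
finger_gap: 84.8
finger_force: 0.0
```

Run:
```python
from h import *
s=get_state(); print(s["ee_pos"],s["ee_rot"],s["force"],s["finger_gap"])
o=[]
for c in("side","top"):
    p=eyes.capture(c); print(blob(p,"red",(461,-77,80),16),blob(p,"blue",(463,85.3,24),18))
    for X in((461,-77,60),(463,85,60)):
        u,v=proj(p,X).astype(int); print(u-35,v-30)
        o.append(cv2.resize(p["img"][v-30:v+30,u-35:u+35,::-1],None,fx=5,fy=5,interpolation=cv2.INTER_CUBIC))
cv2.imwrite("pics/g7.png",np.vstack([np.hstack(o[:2]),np.hstack(o[2:])]))
```

```text
[462.45803881  83.83371243 150.40888709] [-3.14069019e+00  6.73754061e-04  1.56912987e+00] [-0.03285965  0.30214281 -0.61394465] 84.78880709690476
(array([319.63395062, 216.72407407]), 192, array([472.4892375 , -75.73815726,  80.        ])) (array([281.90142672, 201.96498054]), 143, array([463.24420493,  84.95866312,  24.        ]))
281 194
245 162
(array([349.62166172, 215.96142433]), 284, array([460.35360225, -77.88906897,  80.        ])) None
313 186
237 185
```

View pics/g7.png

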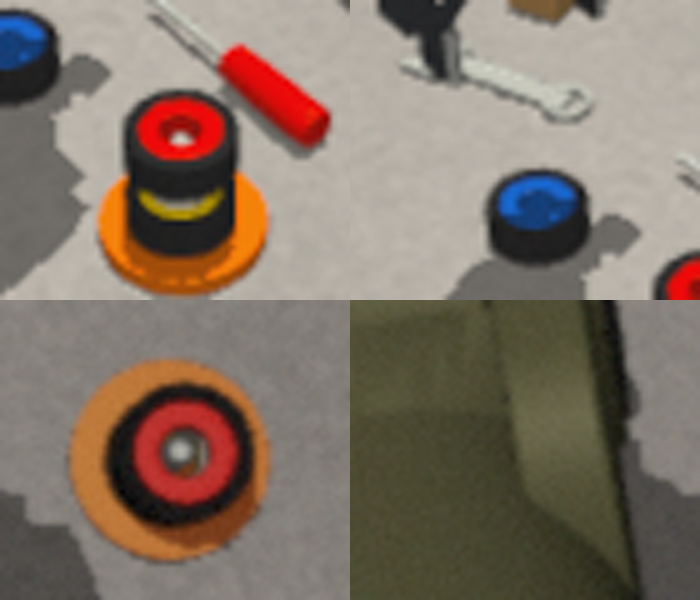

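The orange set is complete and level, with the axle end showing inside red's bore. Next is blue at (463,85).

Call:
step_arm --pt "85 0 0 50 0" --pt "85 0 0 85 0" --pt "85 0 0 105 0" --pt "85 0 0 118 0" --pt "85 0 0 118 0" --pt "85 0 0 118 0"

```text
t: 21.1
ee_pos: [462.9, 84.4, 33.0]
ee_rot: [-3.141, 0.0, 1.569]
force: [-0.3, 0.3, 0.1]
finger_gap: 84.8
finger_force: 0.0
```

Call:
step_arm --pt "50 0 0 0 0" --pt "50 0 0 0 0" --pt "50 0 0 0 0" --pt "50 0 0 0 0" --pt "50 0 0 0 0" --pt "50 0 0 0 0"

```text
t: 21.7
ee_pos: [463.9, 85.1, 34.6]
ee_rot: [3.139, 0.0, 1.571]
force: [-3.5, -1.4, 11.2]
finger_gap: 57.5
finger_force: 61.1
```

Call:
step_arm --pt "50 0 0 -30 0" --pt "50 0 0 -75 0" --pt "50 0 0 -120 0" --pt "50 0 0 -140 0" --pt "50 -30 5 -140 0" --pt "50 -70 11 -140 0" --pt "50 -110 18 -140 0" --pt "50 -150 24.5 -140 0"

```text
t: 22.5
ee_pos: [487.5, -66.2, 173.6]
ee_rot: [3.14, 0.0, 1.572]
force: [0.6, 0.0, -1.5]
finger_gap: 57.2
finger_force: 65.3
```

Call:
step_arm --pt "50 -40 6.5 0 0" --pt "50 -80 13 0 0" --pt "50 -120 19.5 0 0" --pt "50 -160 26 0 0" --pt "50 -200 32.5 0 0" --pt "50 -240 39 0 0" --pt "50 -280 45.5 0 0" --pt "50 -319.5 52 0 0"

```text
t: 23.3
ee_pos: [539.3, -386.1, 173.3]
ee_rot: [3.141, 0.0, 1.571]
force: [0.1, -0.7, -1.1]
finger_gap: 57.2
finger_force: 65.3
```

Call:
step_arm --pt "50 0 0 20 0" --pt "50 0 0 22 0" --pt "50 0 0 22 0" --pt "50 0 0 22 0"

```text
t: 23.7
ee_pos: [539.4, -383.5, 151.6]
ee_rot: [3.141, -0.0, 1.572]
force: [0.2, 0.1, -1.3]
finger_gap: 57.1
finger_force: 65.3
```

Run:
```python
from h import *
s=get_state(); print(s["ee_pos"],s["ee_rot"],s["force"],s["finger_gap"])
o=[]
for c in("side","top"):
    p=eyes.capture(c); X=(539.5,-384.5,140); print(blob(p,"blue",X,12),proj(p,X))
    u,v=proj(p,(539,-384,100)).astype(int); print(u-40,v-40)
    o.append(cv2.resize(p["img"][v-40:v+40,u-40:u+40,::-1],None,fx=5,fy=5,interpolation=cv2.INTER_CUBIC))
cv2.imwrite("pics/g8.png",np.hstack(o))
```

```text
[ 539.38536355 -383.54374958  151.58231871] [ 3.14141236e+00 -6.47482059e-06  1.57178579e+00] [ 0.15468623  0.09322924 -1.32074356] 57.14408547079131
(array([438.25943775, 261.29236948]), 176, array([ 541.12793335, -386.0779187 ,  140.        ])) [437.15676184 261.22594123]
393 233
(array([500.12508452, 174.38404327]), 231, array([ 539.98975683, -378.29643154,  140.        ])) [503.18254013 174.62298911]
455 137
```

View pics/g8.png

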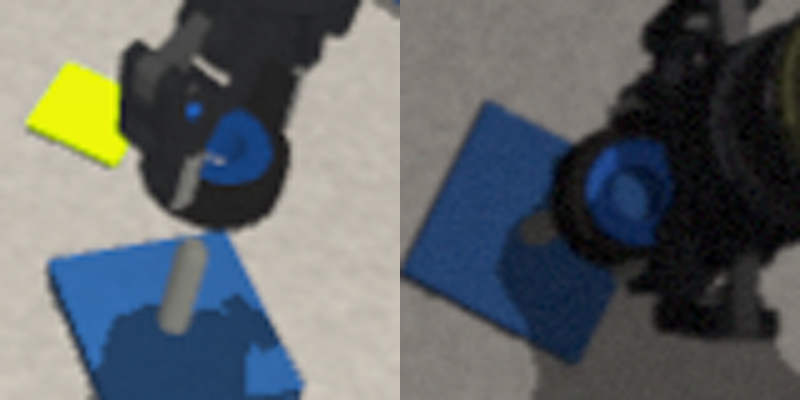

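The blue wheel hangs over the stand's axle. The top view shows its bore at about (501,175), which matches where it should appear at that height. Lowering it.

Call:
step_arm --pt "50 0 0 20 0" --pt "50 0 0 38 0" --pt "50 0 0 50 0" --pt "50 0 0 65 0" --pt "50 0 0 80 0" --pt "50 0 0 92 0" --pt "50 0 0 100 0" --pt "50 0 0 102 0"

```text
t: 24.6
ee_pos: [538.7, -383.9, 47.5]
ee_rot: [-3.14, -0.001, 1.571]
force: [-0.9, 0.3, -1.6]
finger_gap: 57.0
finger_force: 65.3
```

Call:
step_arm --pt "50 0 0 1 0" --pt "50 0 0 1 0" --pt "50 0 0 1 0"

```text
t: 24.9
ee_pos: [539.7, -384.7, 48.5]
ee_rot: [3.141, 0.001, 1.571]
force: [0.3, 0.7, -2.0]
finger_gap: 57.1
finger_force: 65.3
```

Call:
step_arm --pt "85 0 0 0 0" --pt "85 0 0 0 0" --pt "85 0 0 0 0" --pt "85 0 0 -10 0" --pt "85 0 0 -40 0" --pt "85 0 0 -75 0" --pt "85 0 0 -103 0" --pt "85 0 0 -103 0"

```text
t: 25.7
ee_pos: [541.9, -386.2, 156.8]
ee_rot: [3.134, 0.005, 1.571]
force: [-0.0, -1.0, -0.1]
finger_gap: 85.0
finger_force: 0.0
```

Call:
step_arm --pt "70 30 -37 0 0" --pt "70 60 -74 0 0" --pt "70 90 -110 0 0" --pt "70 121.5 -147 0 0" --pt "70 121.5 -147 0 0" --pt "70 121.5 -147 0 0" --pt "70 121.5 -147 0 0" --pt "70 121.5 -147 0 0"

```text
t: 26.5
ee_pos: [393.7, -263.9, 151.2]
ee_rot: [3.14, 0.001, 1.571]
force: [0.1, -0.4, -0.3]
finger_gap: 70.1
finger_force: 0.0
```

Run:
```python
from h import *
s=get_state(); print(s["ee_pos"],s["ee_rot"],s["force"],s["finger_gap"])
o=[]
for c in("side","top"):
    p=eyes.capture(c)
    print([ (d["bbox"],ray(p,(d["bbox"][0]+d["bbox"][2])/2,(d["bbox"][1]+d["bbox"][3])/2,9).round(1)) for d in models.recognise("collar_centre",p)[:1]])
    for X in((539,-384,30),(393,-263,30)):
        u,v=proj(p,X).astype(int); print(u-35,v-30)
        o.append(cv2.resize(p["img"][v-30:v+30,u-35:u+35,::-1],None,fx=5,fy=5,interpolation=cv2.INTER_CUBIC))
cv2.imwrite("pics/g9.png",np.vstack([np.hstack(o[:2]),np.hstack(o[2:])]))
```

```text
[ 393.73867028 -263.91945598  151.21744182] [3.14021095e+00 9.14621241e-04 1.57068234e+00] [ 0.1201253  -0.44491672 -0.32913151] 70.08994331332877
[([412.3, 279.4, 438.8, 307.5], array([ 546.4, -374.5,    9. ]))]
393 262
309 262
[([420.8, 235.7, 437.9, 257.9], array([ 395.3, -262.2,    9. ]))]
449 152
397 217
```

View pics/g9.png

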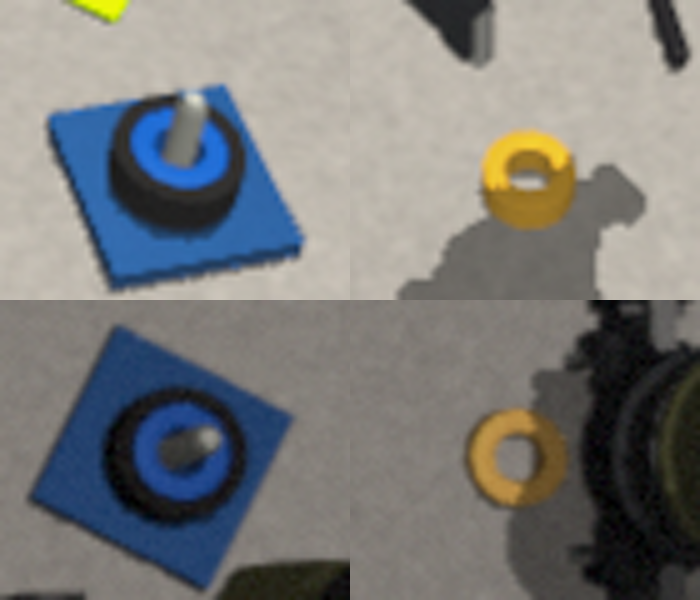

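Blue is seated, and its bore clearly surrounds the axle. The collar's top face is at (344.8,295.2) in the side view and (430.4,248.6) in the top view.

Run:
```python
from h import *
p=eyes.capture("side"); print(ray(p,344.8,295.2,18))
p=eyes.capture("top"); print(ray(p,430.4,248.6,18))
```

```text
[ 394.07678826 -263.25828842   18.        ]
[ 391.30914056 -262.30008122   18.        ]
```

Call:
step_arm --pt "70 0 0 50 0" --pt "70 0 0 85 0" --pt "70 0 0 105 0" --pt "70 0 0 117 0" --pt "70 0 0 117 0" --pt "70 0 0 117 0"

```text
t: 27.4
ee_pos: [392.8, -263.2, 34.4]
ee_rot: [3.141, 0.0, 1.571]
force: [-0.6, 0.0, -0.3]
finger_gap: 70.0
finger_force: 0.0
```

Call:
step_arm --pt "35 0 0 0 0" --pt "35 0 0 0 0" --pt "35 0 0 0 0" --pt "35 0 0 0 0" --pt "35 0 0 0 0" --pt "35 0 0 0 0"

```text
t: 28.0
ee_pos: [393.3, -263.5, 35.6]
ee_rot: [3.139, 0.001, 1.571]
force: [-2.2, 1.7, 10.2]
finger_gap: 40.3
finger_force: 59.2
```

Call:
step_arm --pt "35 0 0 -30 0" --pt "35 0 0 -75 0" --pt "35 0 0 -117 0" --pt "35 0 0 -117 0"

```text
t: 28.4
ee_pos: [395.9, -265.2, 157.0]
ee_rot: [3.133, 0.006, 1.571]
force: [0.2, -0.1, -0.0]
finger_gap: 40.2
finger_force: 61.5
```

Call:
step_arm --pt "35 -30 37 0 0" --pt "35 -60 74 0 0" --pt "35 -90 110 0 0" --pt "35 -121.5 147 0 0" --pt "35 -121.5 147 0 0" --pt "35 -121.5 147 0 0" --pt "35 -121.5 147 0 0" --pt "35 -121.5 147 0 0"

```text
t: 29.2
ee_pos: [538.2, -383.5, 151.1]
ee_rot: [-3.141, -0.0, 1.571]
force: [0.9, -0.1, -1.1]
finger_gap: 40.3
finger_force: 61.5
```

Run:
```python
from h import *
s=get_state(); print(s["ee_pos"],s["ee_rot"],s["force"],s["finger_gap"])
o=[]
for c in("side","top"):
    p=eyes.capture(c); X=(539.5,-384.5,134); print(blob(p,"collar",X,20),proj(p,X))
    u,v=proj(p,(539,-384,100)).astype(int); print(u-40,v-40)
    o.append(cv2.resize(p["img"][v-40:v+40,u-40:u+40,::-1],None,fx=5,fy=5,interpolation=cv2.INTER_CUBIC))
cv2.imwrite("pics/g10.png",np.hstack(o))
```

```text
[ 538.24899056 -383.45562623  151.12604691] [-3.14117380e+00 -3.16965198e-04  1.57096159e+00] [ 0.91203869 -0.13899832 -1.08368966] 40.2934990623672
(array([437.2905569 , 267.27037934]), 163, array([ 531.69113431, -392.55761865,  134.        ])) [436.64432726 263.06649822]
393 233
(array([498.98366013, 175.36993464]), 170, array([ 538.8549822 , -378.19288583,  134.        ])) [502.05160812 175.05450933]
455 137
```

View pics/g10.png

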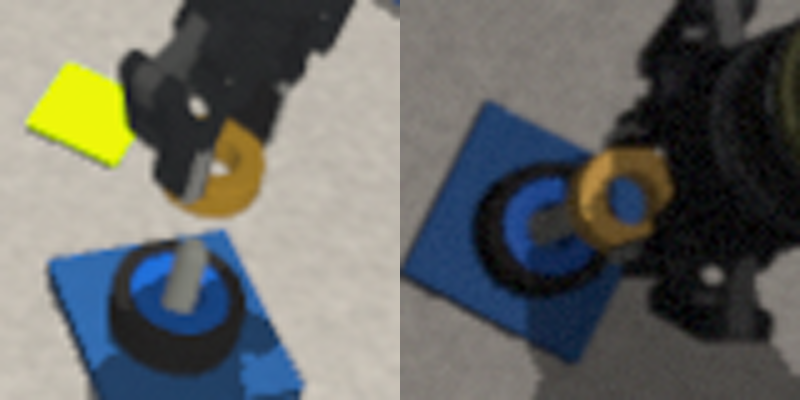

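The collar's bore is at about (500.6,176.5) in the top view, in line with the axle. Lowering it.

Call:
step_arm --pt "35 0 0 20 0" --pt "35 0 0 35 0" --pt "35 0 0 48 0" --pt "35 0 0 60 0" --pt "35 0 0 70 0" --pt "35 0 0 76 0" --pt "35 0 0 78 0" --pt "35 0 0 78 0"

```text
t: 30.1
ee_pos: [539.3, -384.4, 72.7]
ee_rot: [-3.141, -0.0, 1.571]
force: [-0.1, 0.5, -0.4]
finger_gap: 39.9
finger_force: 61.5
```

Call:
step_arm --pt "35 0 0 0 0" --pt "35 0 0 0 0" --pt "70 0 0 0 0" --pt "70 0 0 0 0" --pt "70 0 0 0 0" --pt "70 0 0 -15 0" --pt "70 0 0 -45 0" --pt "70 0 0 -80 0"

```text
t: 30.9
ee_pos: [538.5, -383.8, 153.5]
ee_rot: [-3.14, -0.001, 1.571]
force: [0.4, -0.4, 0.1]
finger_gap: 69.9
finger_force: 0.0
```

Call:
step_arm --pt "70 40 -20 -10 0" --pt "70 80 -40 -20 0" --pt "70 120 -60 -20 0" --pt "70 160 -80 -20 0" --pt "70 160 -80 -20 0" --pt "70 160 -80 -20 0"

```text
t: 31.5
ee_pos: [459.5, -223.9, 174.2]
ee_rot: [3.14, 0.001, 1.572]
force: [0.7, -0.7, -0.5]
finger_gap: 69.8
finger_force: 0.0
```

Run:
```python
from h import *
s=get_state(); print(s["ee_pos"],s["t"],s["finger_gap"])
o=[]
for c in("side","top"):
    p=eyes.capture(c)
    for X in((539,-384,35),(461,-77,50)):
        u,v=proj(p,X).astype(int); print(u-35,v-30)
        o.append(cv2.resize(p["img"][v-30:v+30,u-35:u+35,::-1],None,fx=5,fy=5,interpolation=cv2.INTER_CUBIC))
cv2.imwrite("pics/g11.png",np.vstack([np.hstack(o[:2]),np.hstack(o[2:])]))
```

```text
[ 459.53276835 -223.91979219  174.23900793] 31.5 69.81882389526176
393 261
281 197
449 151
313 186
```

View pics/g11.png

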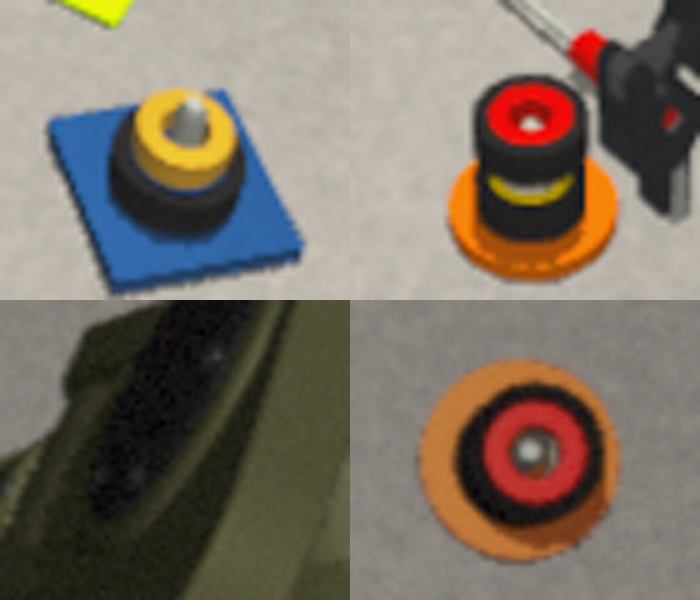

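Both sets are seated flat: the collar sits on blue with the axle through it, and red is on top of the orange set. The gripper is clear, so I'm handing in.

```bash
python3 -c "
from h import *
print(workorder.job_done())"
```

```text
the job is handed in; nothing more can be done
None
```

Both wheel sets are stacked in the required order, look flat and fully seated in the last pictures, and the green wheel was left alone; I handed the job in at about 31.5 s, and no verdict came back.

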